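# Hold the hand lens over the sherd in the dish

## Robot

A 7-joint arm with a two-finger parallel gripper is mounted at the origin on the work surface; the furniture and walls round the work are solid. World frame = base frame: x ahead of the robot, y to its left, z up, the work surface at z = 0. Lengths are in m, angles in rad, forces in N, time in s.
With the tool pointing down it reaches from about 0.35 to 0.9 m from the base axis. Payload 8.1 kg.
Tool frame: the origin (TCP) lies at the very end of the fingers, on their centre line; the grasp point (between the pads) lies 19 mm behind it; z points along the fingers, y is the direction in which the jaws open and shut (so a half turn about z gives the same grasp; the last joint's range is limited). The gripper opens to 92 mm and grips with 3 to 60 N. Pads are 19 mm wide; open, the fingers measure 130 mm over their backs; the gripper's body (75 mm by 190 mm) begins 47 mm behind the grasp point.
Start: joints at [-1.211, 0.434, 0.025, 1.573, -0.012, 1.134, -0.075], TCP at [0.279, 0.559, 0.203] pointing down, gripper open.
Joint ranges: [-2.62, 2.62], [-0.44, 2.09], [-1.27, 1.32], [0.08, 2.57], [-1.32, 4.46], [0.12, 2], [-2.74, 2.74]. Speed limits (rad/s): [2.22, 2.22, 3.01, 3.01, 3.14, 3.14, 3.14].

## Interface

Orientations are given as a rotation vector (axis times angle).
In Python, from workcell import arm, viewer, spotter gives the robot as it stands. Calls block until the motion is done:
- arm.move_to(position, orientation): joint-space move of the TCP to a pose.
- arm.move_l(position, frame=None, max_speed=0.15, until_force=None): straight line of the TCP; frame=None keeps the orientation; max_speed is the mean speed in m/s. With until_force (N) it stops when the force on the tool has changed by that much, and returns True; else False.
- arm.set_joints(angles): joint-space move.
- arm.gripper_to(opening, grasp_force=None): finger opening in m; grasp_force is the grip in N (None keeps the last); returns when the fingers have stopped.
- arm.sleep(seconds).
- arm.solve_ik(position, orientation): joint angles nearest the present ones, or None.
- viewer.capture(name): name is "scene" or "top"; returns a dict with "frame" (420x560x3 uint8, red, green, blue), "z_map" (420x560 float32, m along the optical axis (not along the pixel's ray), 0 where there is no reading), "camera_matrix" (3x3 intrinsics, pixels), "rvec" (rotation vector, rad) and "tvec" (3), from world to camera coordinates, as OpenCV has them. Camera axes: x right, y down, z forward; pixel columns grow to the right and rows downward; lengths in m; the calibration is good to about 2 mm. A picture is of the moment at which its call begins.
A pose or a line that the arm cannot do raises arm.MotionError and nothing moves.
- arm.job_done(): hands the job in, once; it reports no verdict.
Trained networks look in the newest picture that a camera, given by its name, has taken for a name from the list of things; names that differ only in an ending like _2 or _b are one class to them, and where a whole thing is asked for, a point or a joint stands for the part that bears it (a point fixed in the world has none). Each returns a list of dicts, best first, with "score" (0 to 1); they miss things now and then, are a little off and sometimes report something else, mostly with a low value. They report only what shows in the picture. A call takes as long as a camera call.
- spotter.spot_in(camera, name): "at" ([x, y, z] in m, in world coordinates, good to about 4 mm: the middle of the surface that is visible of it).
- spotter.trace(camera, name): "region" (420x560 bool, what is visible of it).
- spotter.spot_point(camera, name): "at" ([x, y, z] in m, in world coordinates, good to about 4 mm: a listed point, or the origin of a listed thing).
Readings, each from a call of its own:
- arm.current_time(): time.
- arm.current_joint_pos(): joint angles.
- arm.current_dq(): joint speeds.
- arm.current_joint_efforts(): joint torques, N m.
- arm.current_position(): TCP position.
- arm.current_eef_rot(): TCP orientation.
- arm.current_force(): force on the tool from outside, world axes, zero at the start.
- arm.current_wrist_torque(): the same for the moment, N m.
- arm.current_width(): finger opening in m.
Only numpy, scipy, OpenCV 4.12 (cv2) and the standard library are available. Lean on these libraries where they do the work, as an engineer would, in place of code of your own. Each camera call takes 0.05 s, during which the arm holds its last target.

## Task

The pot sherd in the white dish is to be looked at through the hand lens. First take the film can out of the dish and stand it upright on the table beside the dish. Then pick up the hand lens, carry it over the jar and the big stone lump without disturbing them, and hold it level about 2 cm above the top of the sherd, not touching it, with the middle of the glass over the middle of the sherd and the handle in line with the sherd's long side (pointing either way); finish while still holding the lens there, and leave sherd and dish lying as they are.

Things in the scene. Friction and masses are not known exactly. Their poses are not given: they have to be found in the camera images.
- target_mid (a point): centre of the pot sherd that lies flat in the white dish, a brown elongated fragment 34 x 75 x 11 mm (x, y, z); half-way up, so its top is 5.5 mm higher; y is its long direction, z up
- dish_base (a point): white open dish on the table, 132 x 182 mm outside (x, y), rim 24 mm high, loose, 0.25 kg; centre of its underside; the floor is 3 to 6 mm thick, so the can may lean a few degrees, the walls slope outward, sherd and can stand side by side on the floor; the table on its far side from jar and lump (+y) is free for 0.2 m from its edge where x is below 0.6
- can_mid (a point): film can, a closed upright cylinder 51 mm high with a grey lid, dark body 31 mm across, lid (top 7 mm) 34 mm across, about 0.03 kg; at the start it stands in the dish right beside the sherd, its top higher than the lens is to be held; the point is its centre, 25.5 mm above its foot, z along its axis
- lens_glass (a point): hand lens lying flat on the table, black, 62 x 146 x 12 mm (x, y, z), 0.06 kg: this is the middle of its round glass (60 mm across, 10 mm thick), 5 mm above the underside; y points from the handle to the glass, z is normal to the glass; the handle is a round rod 12 mm thick that runs from 31 mm to 115 mm behind this point (toward -y), its axis 1 mm higher than this point; it turns with the lens
- lens_grip (a point): point on the axis of the lens handle, 54 mm behind the middle of the glass (toward -y) and 6 mm above the lens's underside, a good place to pinch across x, firmly: the balance point lies 35 mm nearer to the glass; axes as the glass
- jar_mid (a point): clear jar with a red lid, 65 mm across, 99 mm high, standing between lens and dish; point on its axis 50 mm above the table; leave it alone
- lump_mid (a point): big ochre stone lump, 78 x 113 x 81 mm, lying between lens and dish; point 40 mm above the table; leave it alone
- dish: the white dish itself (as dish_base)
- target: the sherd itself; origin at the centre of its underside
- can: the film can itself; origin at the centre of its foot
- lens: the hand lens itself; origin at the middle of its length on its underside, 42 mm behind the middle of the glass

How it is judged:
On the way, in this order (a step that is already met when the one before it is completed fails the run):
1. the film can stands upright on the table outside the dish, let go (height (world z) of can_mid below 0.029 m and angle between can_mid's own z axis and vertical below 0.15 rad and (x of can_mid in the frame of dish_base above 0.075 m or x of can_mid in the frame of dish_base below -0.075 m or y of can_mid in the frame of dish_base above 0.1 m or y of can_mid in the frame of dish_base below -0.1 m) and contact force between can and the fingers below 0.05 N), for 0.3 s.
2. the lens is held level over the sherd, touching nothing (horizontal distance between lens_glass and target_mid below 0.012 m and z of lens_glass in the frame of target_mid between 0.0205 and 0.0455 m and angle between lens_glass's own z axis and vertical below 0.2 rad and angle between the y axis of lens_glass and the y axis of target_mid, either way round below 0.26 rad and contact force between lens and the fingers above 0.5 N and contact force between lens and target below 0.02 N and contact force between lens and dish below 0.02 N and contact force between lens and can below 0.02 N and linear speed of lens below 0.03 m/s), for 0.3 s.
At the end, for the whole second after the job is handed in: Can upright on the table outside the dish, let go; lens held still, touching only the fingers, glass centre within 12 mm of the sherd centre from above, underside 10-35 mm over the sherd top, level within 11 deg, handle within 15 deg of the sherd's long direction (either way) (all of step 1 and all of step 2); the arm keeps its last pose, push and grip.
It fails at once if the sherd is shifted more than 15 mm or tipped (distance of target_mid from where it was at the start of the episode above 0.015 m or angle between target_mid's own z axis and vertical above 0.3 rad).
It fails at once if the dish is shifted more than 20 mm or tipped (distance of dish_base from where it was at the start of the episode above 0.02 m or angle between dish_base's own z axis and vertical above 0.3 rad).
It fails at once if the jar is shifted or tipped (distance of jar_mid from where it was at the start of the episode above 0.015 m or angle between jar_mid's own z axis and vertical above 0.3 rad).
It fails at once if the stone lump is shifted or tipped (distance of lump_mid from where it was at the start of the episode above 0.015 m or angle between lump_mid's own z axis and vertical above 0.3 rad).
It also fails if it takes over 64 s, if anything falls off the work surface, if the arm or the gripper's body presses on something with over 40 N, if the wrist force passes 120 N, or if a joint passes its speed limit or range.

## Working session

There is one attempt and no reset: what is moved stays moved. The work goes in short steps, each a Python script; the robot and the scene stay as the last script left them, time stands still between calls to the robot, and variables do not carry over. Pictures are saved under pics/ and viewed, and the job is handed in when it is done.

```bash
mkdir -p pics; ls
cat > h.py <<'E'
from workcell import arm, viewer, spotter
import numpy as np, cv2
from scipy.spatial.transform import Rotation as R
def cap(n,fn=None):
    d=viewer.capture(n)
    if fn: cv2.imwrite('pics/'+fn,cv2.cvtColor(d['frame'],cv2.COLOR_RGB2BGR))
    return d
def cloud(d):
    z=d['z_map'];K=d['camera_matrix'];h,w=z.shape
    u,v=np.meshgrid(np.arange(w),np.arange(h))
    p=np.stack([(u-K[0,2])/K[0,0]*z,(v-K[1,2])/K[1,1]*z,z],-1)
    Rm=cv2.Rodrigues(np.array(d['rvec'],float))[0]
    return (p-np.array(d['tvec']).ravel())@Rm
E
python3 - <<'E'
from h import *
np.set_printoptions(precision=4,suppress=True)
for c in ("scene","top"):
    d=cap(c,c+'0.png')
    for n in ("target_mid","dish_base","can_mid","lens_glass","lens_grip","jar_mid","lump_mid"):
        r=spotter.spot_point(c,n); print(c,n,[(np.array(q['at']),round(q['score'],2)) for q in r[:2]])
print(arm.current_time(),arm.current_eef_rot(),arm.current_width())
E
```

```text
pics
scene target_mid [(array([0.5483, 0.2226, 0.0062]), 0.77)]
scene dish_base [(array([ 0.5457,  0.2443, -0.0017]), 0.63)]
scene can_mid [(array([0.5561, 0.26  , 0.032 ]), 0.83)]
scene lens_glass [(array([0.5488, 0.2174, 0.0039]), 0.31), (array([0.5552, 0.2639, 0.0325]), 0.28)]
scene lens_grip [(array([ 0.5348, -0.2967,  0.0023]), 0.91)]
scene jar_mid [(array([ 0.6125, -0.0559,  0.0436]), 0.62), (array([0.5462, 0.2192, 0.006 ]), 0.3)]
scene lump_mid [(array([ 0.468 , -0.0611,  0.0403]), 0.88)]
top target_mid [(array([0.5481, 0.2207, 0.0088]), 0.74)]
top dish_base []
top can_mid [(array([ 0.6177, -0.0572,  0.0486]), 0.67), (array([0.5516, 0.2635, 0.0288]), 0.63)]
top lens_glass [(array([ 0.593 , -0.2962,  0.0065]), 0.94)]
top lens_grip [(array([ 0.537 , -0.3042,  0.0056]), 0.57)]
top jar_mid [(array([ 0.6204, -0.0559,  0.0487]), 0.84), (array([0.5484, 0.2217, 0.0096]), 0.38)]
top lump_mid [(array([ 0.4671, -0.058 ,  0.0408]), 0.82)]
0.8 [0.7206 3.0578 0.0001] 0.09160012204668848
```

```bash
sleep 1; ls pics
```

```text
scene0.png
top0.png
```

View pics/scene0.png

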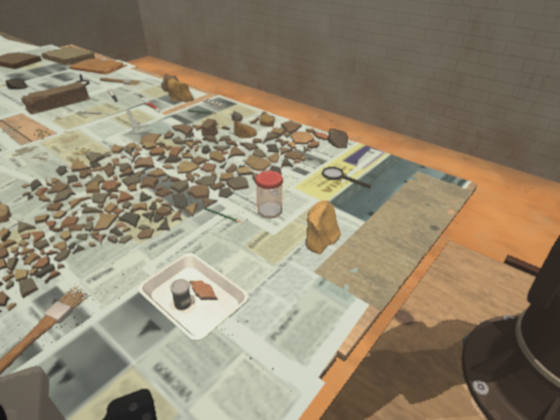

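View pics/top0.png

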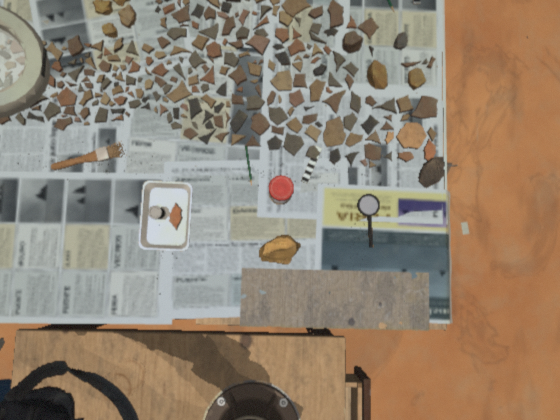

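The scene view shows the dish at about (193,295), the can at (181,292), the jar at (268,195), the lump at (322,227) and the lens at (340,175). In the top view, world +x is up and +y is left. The dish is at (166,215), the can at (157,212), the sherd at (176,216), and the lens glass is at (368,205) with its handle pointing to −x.

Run:
```python
from h import *
np.set_printoptions(precision=4,suppress=True)
for c in ("top","scene"):
    d=cap(c); P=cloud(d); ok=d['z_map']>0
    for n in ("target","can","lens","dish","jar_mid","lump_mid"):
        r=spotter.trace(c,n)
        for q in r[:2]:
            m=q['region']&ok; p=P[m]
            if len(p)<5: continue
            ctr,(w,h),a=cv2.minAreaRect(p[:,:2].astype(np.float32)*1000)
            cov=np.cov(p[:,:2].T); ev,V=np.linalg.eigh(cov)
            v,u=np.nonzero(m)
            print(c,n,round(q['score'],2),len(p),'px',u.mean().round(),v.mean().round(),'mean',p.mean(0),'rect',np.array(ctr),w,h,a,'pca',np.degrees(np.arctan2(V[1,1],V[0,1])).round(1),'z',np.percentile(p[:,2],[5,50,95]))
    im=cv2.cvtColor(d['frame'],cv2.COLOR_RGB2BGR)
    x,y=(130,165) if c=='top' else (130,235)
    a=cv2.resize(im[y:y+100,x:x+100],None,fx=4,fy=4,interpolation=cv2.INTER_CUBIC)
    x,y=(330,170) if c=='top' else (300,140)
    b=cv2.resize(im[y:y+100,x:x+100],None,fx=4,fy=4,interpolation=cv2.INTER_CUBIC)
    cv2.imwrite(f'pics/{c}1.png',np.hstack([a,b]))
```

```text
top target 0.78 226 px 175.0 216.0 mean [0.5463 0.2177 0.011 ] rect [547.9265 218.03  ] 37.403629302978516 59.346580505371094 65.63764190673828 pca 178.7 z [0.0034 0.0118 0.0149]
top target 0.17 3196 px 165.0 216.0 mean [0.5469 0.2453 0.0081] rect [548.769  245.8275] 142.70120239257812 188.77969360351562 88.79010772705078 pca 177.7 z [-0.0014  0.0034  0.0244]
top can 0.6 163 px 156.0 212.0 mean [0.5512 0.2582 0.0488] rect [551.6724 260.4255] 30.910646438598633 31.366905212402344 1.5188851356506348 pca 78.0 z [0.0176 0.0532 0.0565]
top lens 0.88 550 px 369.0 212.0 mean [ 0.5724 -0.299   0.0071] rect [ 551.8464 -291.0947] 59.64845275878906 142.24900817871094 82.13605499267578 pca -177.3 z [0.0021 0.007  0.0122]
top dish 0.91 2962 px 165.0 216.0 mean [0.547  0.2452 0.0075] rect [547.0691 241.6651] 134.70359802246094 179.93905639648438 89.621826171875 pca 177.9 z [-0.0014  0.0033  0.024 ]
top jar_mid 0.85 608 px 280.0 189.0 mean [ 0.6144 -0.0573  0.0874] rect [627.6263 -56.358 ] 85.21761322021484 61.619895935058594 9.663912773132324 pca 175.9 z [0.0161 0.0968 0.1   ]
top jar_mid 0.35 178
[... 1090 characters left out ...]
0 175.0 mean [ 0.571  -0.2931  0.0084] rect [ 554.1226 -285.5723] 58.97210693359375 141.98240661621094 79.93138885498047 pca -177.3 z [0.0042 0.0083 0.0124]
scene dish 0.76 4690 px 193.0 295.0 mean [0.5525 0.2402 0.0104] rect [560.8022 235.8986] 147.8270721435547 208.10060119628906 88.83208465576172 pca 179.9 z [0.0018 0.0047 0.0258]
scene dish 0.2 1103 px 268.0 194.0 mean [ 0.6073 -0.0412  0.0641] rect [616.3483 -52.3304] 59.16672134399414 59.8011474609375 8.51321029663086 pca -144.0 z [0.0108 0.0685 0.0999]
scene lump_mid 0.93 1415 px 321.0 227.0 mean [ 0.4584 -0.0432  0.0451] rect [487.2773 -94.0871] 77.29351043701172 194.34674072265625 34.895042419433594 pca 95.8 z [0.0085 0.0455 0.0776]
```

View pics/top1.png

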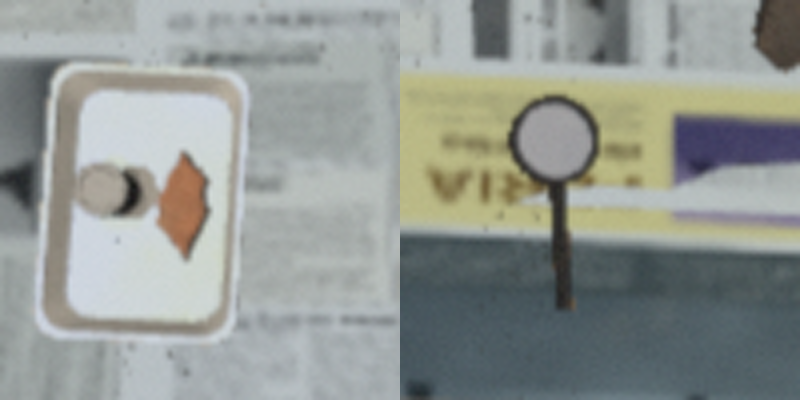

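View pics/scene1.png

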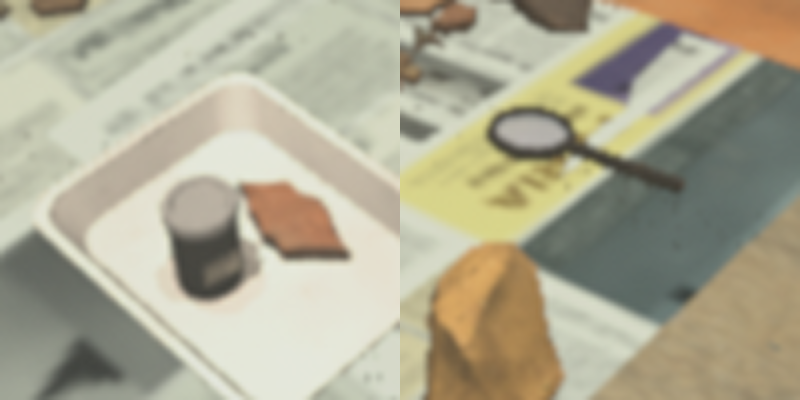

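The depths agree with the given sizes: can lid at about 0.055 m, sherd top at about 0.015 m, and the lens handle within 3° of x. I'll grasp the can with the jaws along x.

```bash
cat >> h.py <<'E'
def down(ydir):
    z=np.array([0,0,-1.]);y=np.array([ydir[0],ydir[1],0.]);y/=np.linalg.norm(y)
    return R.from_matrix(np.stack([np.cross(y,z),y,z],1)).as_rotvec()
def best(pos,ydir):
    q0=arm.current_joint_pos();c=[]
    for s in (1,-1):
        o=down(s*np.array(ydir)); q=arm.solve_ik(list(pos),list(o))
        if q is not None: c.append((np.abs(np.array(q)-q0).max(),o,q))
    c.sort(key=lambda t:t[0]); print([round(t[0],2) for t in c]); return c[0][1]
E
python3 - <<'E'
from h import *
np.set_printoptions(precision=4,suppress=True)
for c in ("top","scene"):
    d=cap(c);P=cloud(d);m=(np.abs(P[...,0]-.552)<.05)&(np.abs(P[...,1]-.26)<.05)&(d['z_map']>0)
    m1=m&(P[...,2]>.048); p=P[m1]; print(c,'lid',p.mean(0),p.min(0),p.max(0),(p[:,:2].min(0)+p[:,:2].max(0))/2)
    A=np.c_[p[:,:2]-p[:,:2].mean(0),np.ones(len(p))]; 
    if c=='top':
        t=p[p[:,2]>.051];A=np.c_[t[:,:2],np.ones(len(t))];print('tilt',np.linalg.lstsq(A,t[:,2],rcond=None)[0])
p=[.552,.26,.14]
o=best(p,(1,0)); print(o)
arm.move_to(p,list(o)); arm.gripper_to(.07,15)
print(arm.current_position(),arm.current_time(),arm.current_joint_pos())
cap("top","top2.png");cap("scene","scene2.png")
E
```

```text
top lid [0.5516 0.2608 0.0538] [0.5361 0.244  0.0489] [0.5673 0.2789 0.058 ] [0.5517 0.2614]
tilt [0.0141 0.0088 0.0441]
scene lid [0.5516 0.2652 0.0552] [0.536  0.2459 0.0482] [0.5713 0.2813 0.0584] [0.5536 0.2636]
[np.float64(0.44), np.float64(2.54)]
[2.2214 2.2214 0.    ]
[0.552 0.26  0.14 ] 3.7083 [-0.7727  0.4782  0.3541  1.7099 -0.1923  0.9877 -0.3487]
```

View pics/scene2.png

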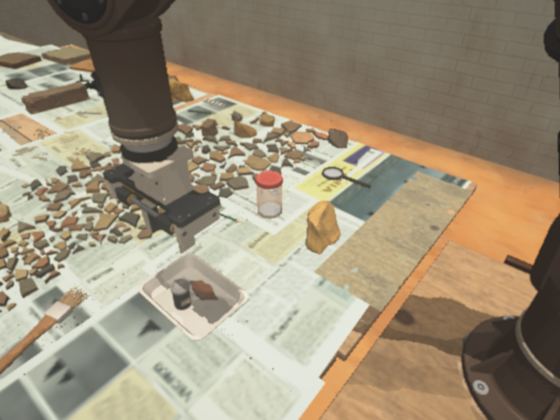

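The picture shows the gripper over the dish with a fingertip at about (185,240), directly above the can at (181,292). The jaws run along x, so I'm descending.

Run:
```python
from h import *
np.set_printoptions(precision=4,suppress=True)
print(arm.move_l([.552,.262,.06],max_speed=.15))
print(arm.move_l([.552,.262,.013],max_speed=.06,until_force=4), arm.current_position())
arm.gripper_to(.0,15); print('w',arm.current_width(),arm.current_position(),arm.current_force())
arm.move_l([.552,.262,.12],max_speed=.12); print('w',arm.current_width(),arm.current_force(),arm.current_time())
arm.move_l([.545,.375,.12],max_speed=.2)
cap("top","top3.png");cap("scene","scene3.png")
for c in ("scene","top"): print([(np.array(q['at']),q['score']) for q in spotter.spot_point(c,"can")][:2])
```

```text
False
False [0.5523 0.2621 0.0133]
w 0.03346415567182499 [0.552  0.2621 0.013 ] [ 0.7683 -0.2246  0.3782]
w 0.033443382331187176 [-0.3424 -1.0004 -0.338 ] 7.1417
[(array([0.5489, 0.373 , 0.1083]), 0.49)]
[]
```

View pics/scene3.png

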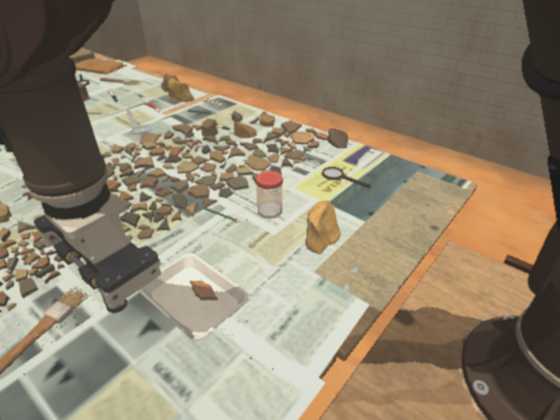

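The can is out of the dish and in the gripper, with the fingers at (120,300). The dish and sherd at (203,290) look unmoved. Now I'll set the can down.

Run:
```python
from h import *
np.set_printoptions(precision=4,suppress=True)
arm.move_l([.545,.375,.03],max_speed=.12)
print(arm.move_l([.545,.375,.005],max_speed=.02,until_force=2), arm.current_position(),arm.current_force())
arm.gripper_to(.06,15); arm.sleep(.3)
arm.move_l([.545,.375,.25],max_speed=.2)
print(arm.current_time())
p=[.537,-.301,.25]; o=best(p,(-.05,1)); 
for f in (0,.25,.5,.75,1):
    q=arm.solve_ik([.545-.05*f,.375-.676*f,.25],list(o)); print(None if q is None else np.array(q))
cap("top","top4.png");cap("scene","scene4.png")
for c in ("scene","top"):
  for n in ("can_mid","target_mid"): print(n,[(np.array(q['at']),q['score']) for q in spotter.spot_point(c,n)][:2])
```

```text
True [0.545  0.3752 0.0088] [0.2338 0.4218 4.4702]
12.2333
[np.float64(0.71), np.float64(2.74)]
[-1.1308  0.532   0.7343  1.4462 -0.3604  1.3011 -1.8903]
[-1.0135  0.3625  0.7651  1.6824 -0.2662  1.2044 -1.7054]
[-0.8045  0.2658  0.807   1.7988 -0.208   1.1647 -1.453 ]
[-0.5545  0.2966  0.9248  1.7966 -0.2557  1.1749 -1.0716]
[-0.2405  0.4551  1.0318  1.6723 -0.4088  1.2499 -0.6422]
can_mid [(array([0.5497, 0.3756, 0.0262]), 0.82)]
target_mid [(array([0.5475, 0.2209, 0.0065]), 0.78)]
can_mid [(array([0.5464, 0.3742, 0.0253]), 0.62)]
target_mid []
```

View pics/scene4.png

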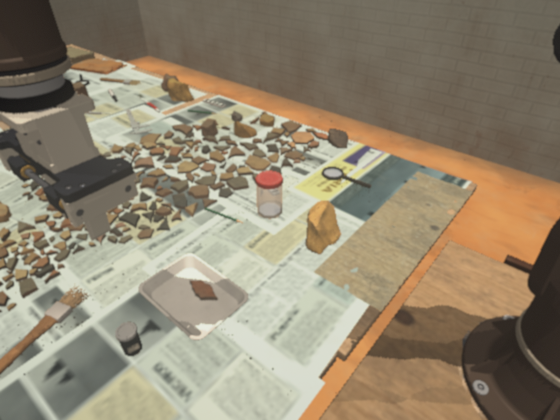

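The can stands upright at pixel (128,338), and both cameras put can_mid at z≈0.026 m. Next I'll refine the lens position and move over to it.

Run:
```python
from h import *
np.set_printoptions(precision=4,suppress=True)
o=down((-.05,1))
q=arm.solve_ik([.52,.037,.27],list(o)); arm.set_joints(q)
o=best([.537,-.301,.25],(-.05,1)); arm.move_to([.45,-.301,.25],list(o)) if False else arm.move_to([.537,-.301,.2],list(o))
arm.gripper_to(.06,50)
print(arm.current_time(),arm.current_position())
for c in ("top","scene"):
    d=cap(c,c+'5.png');P=cloud(d);ok=d['z_map']>0
    for q in spotter.trace(c,"lens")[:1]:
        p=P[q['region']&ok&(P[...,2]<.03)]; print(c,q['score'],len(p),'x',p[:,0].min(),p[:,0].max())
        g=p[p[:,0]>.565];h=p[(p[:,0]<.555)]
        if len(g): print('glass',(g.min(0)+g.max(0))/2,g.min(0),g.max(0))
        if len(h): print('handle fit y=ax+b',np.polyfit(h[:,0],h[:,1],1),'y@.537',np.polyval(np.polyfit(h[:,0],h[:,1],1),.537),len(h))
    for n in ("lens_glass","lens_grip"): print(n,[(np.array(q['at']),q['score']) for q in spotter.spot_point(c,n)][:2])
```

```text
[np.float64(0.7), np.float64(2.16)]
15.8083 [ 0.5377 -0.2997  0.2003]
top 0.54 27 x 0.4814038430970125 0.5080306599422012
handle fit y=ax+b [ 0.0792 -0.343 ] y@.537 -0.3004356034066608 27
lens_glass [(array([ 0.5895, -0.2951,  0.0071]), 0.57), (array([0.5457, 0.3767, 0.0006]), 0.18)]
lens_grip [(array([ 0.5348, -0.3063,  0.0047]), 0.54), (array([ 0.593 , -0.2972,  0.0062]), 0.49)]
scene 0.85 379 x 0.47906745095266007 0.6234314370843509
glass [ 0.5943 -0.2939  0.0064] [ 0.5652 -0.3253 -0.0008] [ 0.6234 -0.2625  0.0135]
handle fit y=ax+b [ 0.0806 -0.3391] y@.537 -0.29585098611448435 119
lens_glass [(array([ 0.5911, -0.2904,  0.0024]), 0.59)]
lens_grip [(array([ 0.5386, -0.2966,  0.0058]), 0.83)]
```

View pics/scene5.png

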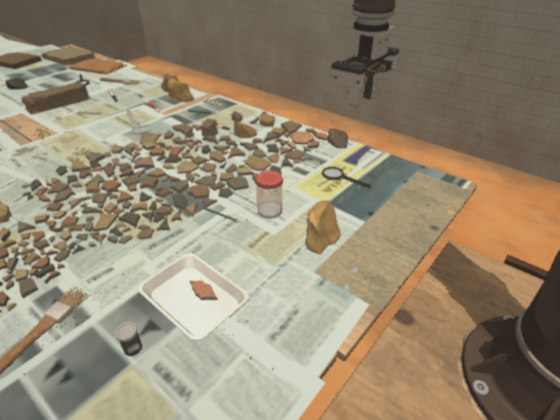

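View pics/top5.png

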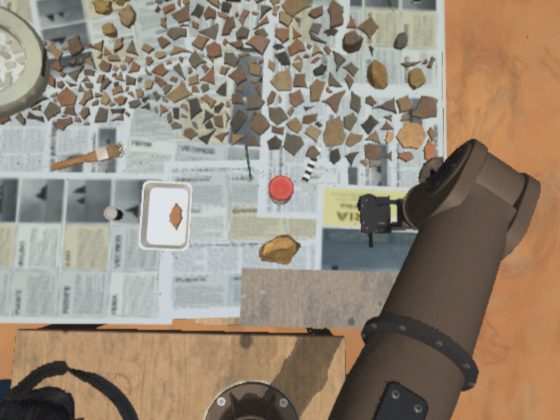

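The scene view shows the gripper at (365,75) above the lens at (340,175), nothing else has moved, and in the top view the can stands clear at (113,213). The handle slope is about 4.5° and the grip point is about (0.540, −0.298).

Run:
```python
from h import *
np.set_printoptions(precision=4,suppress=True)
o=best([.54,-.298,.1],(-.077,1)); arm.move_to([.54,-.298,.1],list(o))
arm.move_l([.54,-.298,.03],max_speed=.15)
print(arm.move_l([.54,-.298,.002],max_speed=.04,until_force=5),arm.current_position())
arm.gripper_to(0,55); print('w',arm.current_width(),arm.current_force())
arm.move_l([.54,-.298,.20],max_speed=.12); print('w',arm.current_width(),arm.current_position(),arm.current_time())
cap("top","top6.png");d=cap("scene","scene6.png")
im=cv2.imread('pics/scene6.png'); cv2.imwrite('pics/s6z.png',cv2.resize(im[20:170,270:470],None,fx=4,fy=4,interpolation=2))
```

```text
[np.float64(0.21), np.float64(2.59)]
False [ 0.5401 -0.2981  0.0021]
w 3.220920660122989e-05 [0.3034 0.1006 0.3235]
w 0.000248832080402992 [ 0.5397 -0.2978  0.1993] 21.0
```

View pics/s6z.png

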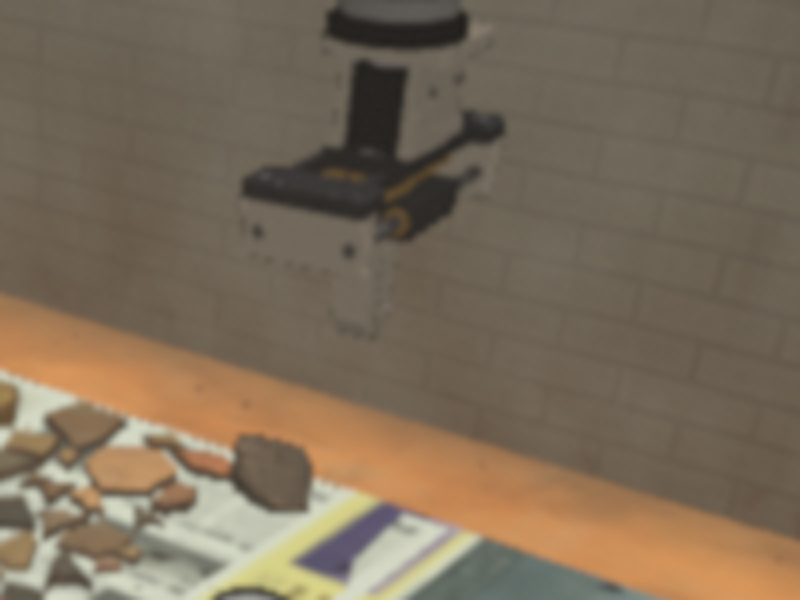

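The fingers closed empty (width 0) and the lens is still on the table. I need to see whether it moved.

Run:
```python
from h import *
np.set_printoptions(precision=4,suppress=True)
arm.gripper_to(.06,55)
for c in ("scene","top"):
    d=cap(c,c+'7.png');P=cloud(d);ok=d['z_map']>0
    for q in spotter.trace(c,"lens")[:1]:
        p=P[q['region']&ok&(P[...,2]<.03)]; print(c,q['score'],len(p),'x',p[:,0].min(),p[:,0].max(),p.mean(0))
        g=p[p[:,0]>.565];h=p[(p[:,0]<.555)]
        if len(g): print('glass',(g.min(0)+g.max(0))/2)
        if len(h): f=np.polyfit(h[:,0],h[:,1],1);print('handle',f,np.polyval(f,.537),len(h),'z',np.percentile(h[:,2],[5,50,95]))
im=cv2.imread('pics/scene7.png'); cv2.imwrite('pics/s7z.png',cv2.resize(im[120:220,280:420],None,fx=5,fy=5,interpolation=2))
```

```text
scene 0.95 346 x 0.4800250935419937 0.6209374592664607 [ 0.5684 -0.2934  0.0084]
glass [ 0.5931 -0.2932  0.0076]
handle [ 0.0679 -0.3317] -0.2952920377910174 105 z [0.0048 0.0095 0.0132]
top 0.36 3310 x 0.45407198001827465 0.641383683175143 [0.5471 0.247  0.0073]
glass [0.6032 0.2452 0.0114]
handle [0.0979 0.1987] 0.2512704362035333 1780 z [-0.0019  0.0028  0.0238]
```

View pics/s7z.png

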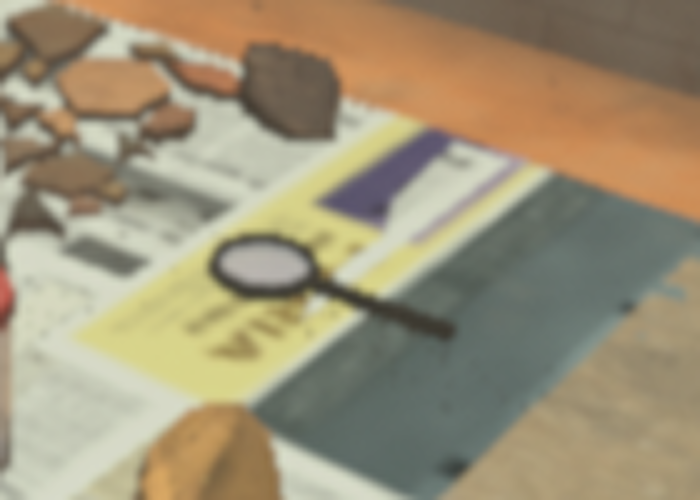

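View pics/top7.png

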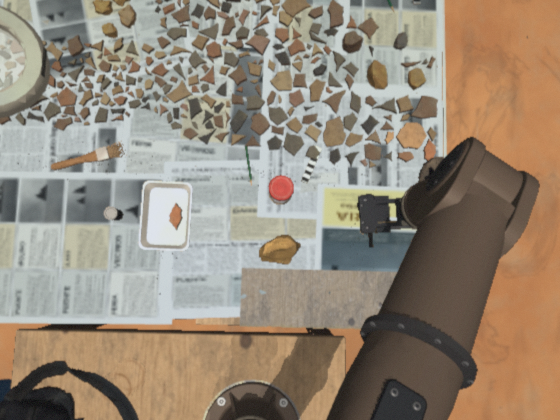

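The lens hardly moved: glass at (0.593, −0.293), with the handle still at y≈−0.297. The round rod was probably squeezed out under the fingertips. I'll retry at z≈0.0005 with a narrow opening and a gentle close, then tighten, and take a picture at the grasp.

Run:
```python
from h import *
np.set_printoptions(precision=4,suppress=True)
arm.gripper_to(.036,5)
x,y=.54,-.2965
arm.move_l([x,y,.03],max_speed=.2)
print(arm.move_l([x,y,.0005],max_speed=.03,until_force=6),arm.current_position(),arm.current_force())
cap("scene","scene8a.png")
arm.gripper_to(.0,5); print('w',arm.current_width(),arm.current_force(),arm.current_time())
cap("scene","scene8b.png")
a,b=[cv2.resize(cv2.imread(f'pics/scene8{k}.png')[90:210,290:400],None,fx=3.6,fy=4.5,interpolation=2) for k in 'ab']
cv2.imwrite('pics/s8z.png',np.hstack([a,b]))
```

```text
False [ 0.5401 -0.2966  0.0007] [ 0.0815  0.7861 -0.6549]
w 0.00042609305327836284 [0.019  1.8711 0.4713] 25.9
```

View pics/s8z.png

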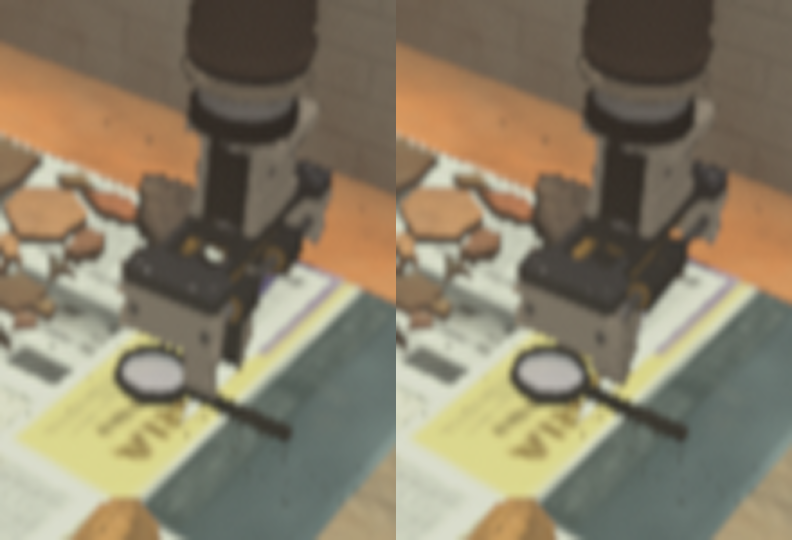

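In both crops, before and after closing, the two fingers stand behind the handle on its −y side, so the handle was never between them. I'll check this against the depth map, where the finger position is known.

Run:
```python
from h import *
np.set_printoptions(precision=4,suppress=True)
d=cap("scene");P=cloud(d);t=np.array(d['tvec']).ravel();Rm=cv2.Rodrigues(np.array(d['rvec'],float))[0]
print('cam',-Rm.T@t)
print('lens',[(np.array(q['at']),q['score']) for q in spotter.spot_in("scene","lens")][:2])
def proj(p): return cv2.projectPoints(np.array(p,float).reshape(-1,3),d['rvec'],d['tvec'],d['camera_matrix'],None)[0].reshape(-1,2)
tcp=arm.current_position();print(tcp,proj([tcp,[tcp[0],tcp[1],.03],[.54,-.297,.006],[.593,-.293,.006],[.48,-.301,.006]]))
for v in range(168,188,2):
    print(v,[ (u,P[v,u]) for u in range(340,352,3)])
```

```text
cam [0.1185 0.504  0.5838]
lens [(array([ 0.5825, -0.2964,  0.0083]), 0.55)]
[ 0.54   -0.2965  0.0005] [[348.6662 180.8227]
 [349.8599 171.6495]
 [348.9821 179.0593]
 [331.8895 173.0128]
 [369.2444 186.3482]]
168 [(340, array([ 0.5856, -0.3221,  0.0116])), (343, array([ 0.5145, -0.2108,  0.0918])), (346, array([ 0.5074, -0.2126,  0.0938])), (349, array([ 0.4988, -0.2117,  0.0976]))]
170 [(340, array([ 0.582 , -0.3169,  0.0088])), (343, array([ 0.5512, -0.2784,  0.0394])), (346, array([ 0.5416, -0.277 ,  0.0439])), (349, array([ 0.5332, -0.2777,  0.0469]))]
172 [(340, array([ 0.5781, -0.3112,  0.0066])), (343, array([ 0.5668, -0.3079,  0.0127])), (346, array([ 0.5448, -0.2842,  0.0329])), (349, array([ 0.5342, -0.281 ,  0.0387]))]
174 [(340, array([ 0.5684, -0.2954,  0.0116])), (343, array([ 0.562 , -0.3005,  0.0117])), (346, array([ 0.5635, -0.3202,  0.0014])), (349, array([ 0.5381, -0.2898,  0.0266]))]
176 [(340, array([ 0.5647, -0.29  ,  0.0092])), (343, array([ 0.5585, -0.2954,  0.0091])), (346, array([ 0.5498, -0.2963,  0.0122])), (349, array([ 0.5511, -0.3158,  0.0021]))]
178 [(
[... 178 characters left out ...]
40, array([ 0.5595, -0.2832,  0.0017])), (343, array([ 0.553 , -0.2881,  0.002 ])), (346, array([ 0.5455, -0.291 ,  0.0037])), (349, array([ 0.5381, -0.2941,  0.0052]))]
182 [(340, array([ 0.5537, -0.274 ,  0.0023])), (343, array([ 0.5483, -0.2808,  0.0011])), (346, array([ 0.5421, -0.2861,  0.0011])), (349, array([ 0.5362, -0.292 ,  0.0006]))]
184 [(340, array([ 0.5492, -0.2673,  0.0012])), (343, array([ 0.5436, -0.2736,  0.0003])), (346, array([ 0.5369, -0.2778,  0.001 ])), (349, array([ 0.5299, -0.2815,  0.0021]))]
186 [(340, array([ 0.5432, -0.2578,  0.0022])), (343, array([ 0.5368, -0.2624,  0.0025])), (346, array([ 0.5316, -0.2694,  0.0012])), (349, array([ 0.5257, -0.2751,  0.0007]))]
```

The table shows under the fingertips. At TCP z=0.0005 the lowest finger surface is at z≈0.025, so the real fingertips end about 20–25 mm short of the reported TCP. That also explains the can: 33.5 mm was its lid. I'll open and go down under a force guard to find the true tip height.

Run:
```python
from h import *
np.set_printoptions(precision=4,suppress=True)
arm.gripper_to(.04,10)
x,y=.54,-.2965
try:
    print(arm.move_l([x,y,-.026],max_speed=.03,until_force=4),arm.current_position(),arm.current_force())
except arm.MotionError as e: print('ME',e)
cap("scene","scene9.png")
print(arm.current_time(),arm.current_width())
cv2.imwrite('pics/s9z.png',cv2.resize(cv2.imread('pics/scene9.png')[90:210,290:430],None,fx=5,fy=5,interpolation=2))
```

```text
True [ 0.5397 -0.2964 -0.0235] [-1.4989  0.4786  7.1083]
27.6667 0.04004252375393449
```

View pics/s9z.png

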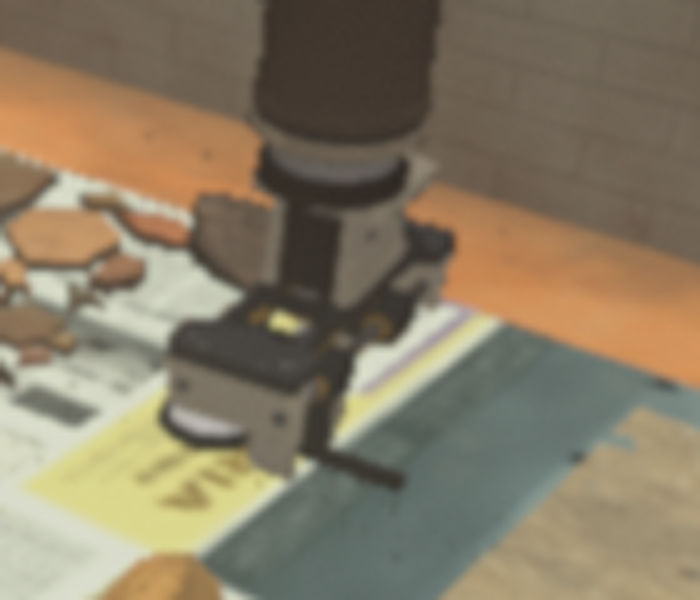

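Contact came at TCP z=−0.0235, and the fingers now straddle the handle, with the near fingertip at crop (270,470) hiding it. So the TCP is off by about 23 mm. I'll raise 2 mm, close and lift.

Run:
```python
from h import *
np.set_printoptions(precision=4,suppress=True)
x,y=.54,-.2965
arm.move_l([x,y,-.0215],max_speed=.03)
arm.gripper_to(0,20); print('w',arm.current_width(),arm.current_force())
if arm.current_width()>.008:
    arm.gripper_to(0,55);print('w',arm.current_width())
    arm.move_l([x,y,.16],max_speed=.12); print('w',arm.current_width(),arm.current_position(),arm.current_time())
d=cap("scene","scene10.png")
cv2.imwrite('pics/s10z.png',cv2.resize(cv2.imread('pics/scene10.png')[20:200,270:450],None,fx=3.3,fy=3.3,interpolation=2))
```

```text
w 0.011172687148310954 [-0.2218  0.2691 -0.8025]
w 0.010447373272901942
w 0.010314938874444615 [ 0.5396 -0.2963  0.1592] 30.375
```

View pics/s10z.png

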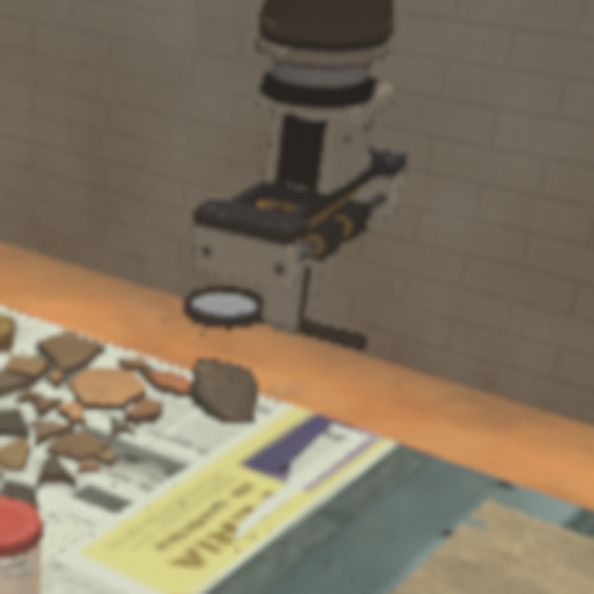

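The lens is held (width 10.3 mm), level and well clear at crop (225,305). I'll carry it at about 0.2 m height and check it above the dish.

```bash
cat > meas.py <<'E'
from h import *
def meas(tag):
    tcp=np.array(arm.current_position())
    for c in ("top","scene"):
        d=cap(c,c+tag+'.png');P=cloud(d);ok=d['z_map']>0
        for q in spotter.trace(c,"lens")[:1]:
            p=P[q['region']&ok]; p=p[(p[:,2]>tcp[2]-.0)&(p[:,2]<tcp[2]+.05)&(np.abs(p[:,1]-tcp[1])<.06)]
            print(c,q['score'],len(p))
            g=p[p[:,0]>tcp[0]+.026]
            if len(g)>20:
                ctr,(w,h),a=cv2.minAreaRect(g[:,:2].astype(np.float32)); e=cv2.minEnclosingCircle(g[:,:2].astype(np.float32))
                A=np.c_[g[:,:2]-np.array(ctr),np.ones(len(g))];s=np.linalg.lstsq(A,g[:,2],rcond=None)[0]
                print(' glass rect',np.array(ctr),w,h,'circ',e,'slope,z',s)
        for n in ("lens_glass","lens_grip","target_mid","can_mid"): print(' ',n,[(np.array(q['at']),round(q['score'],2)) for q in spotter.spot_point(c,n)][:2])
E
python3 - <<'E'
from meas import *
np.set_printoptions(precision=4,suppress=True)
o=down((0,1)) 
try: arm.move_l([.50,.22,.18],frame=None,max_speed=.22)
except arm.MotionError as e:
    print(e); arm.set_joints(arm.solve_ik([.5,-.04,.2],list(o)))
o=best([.4945,.2207,.10],(0,1)); arm.move_to([.4945,.2207,.10],list(o))
print(arm.current_time(),arm.current_position(),arm.current_width())
meas('11')
E
```

```text
[np.float64(0.19), np.float64(2.56)]
33.35 [0.4944 0.2201 0.1001] 0.01030550235985514
top 0.65 376
 glass rect [0.5573 0.2146] 0.06191021949052811 0.038966111838817596 circ ((0.546935498714447, 0.2176138013601303), 0.031200578436255455) slope,z [ 0.0152 -0.0192  0.1278]
  lens_glass [(array([0.5478, 0.2177, 0.1278]), 0.71)]
  lens_grip []
  target_mid [(array([0.5492, 0.2213, 0.0071]), 0.45)]
  can_mid []
scene 0.68 316
 glass rect [0.5424 0.234 ] 0.017766250297427177 0.03899708390235901 circ ((0.5408381819725037, 0.23059521615505219), 0.01998041197657585) slope,z [-0.022  -0.1481  0.1303]
  lens_glass []
  lens_grip [(array([0.492 , 0.2218, 0.1281]), 0.56)]
  target_mid [(array([0.5452, 0.2198, 0.012 ]), 0.9)]
  can_mid [(array([0.5499, 0.379 , 0.0295]), 0.95)]
```

View pics/scene11.png

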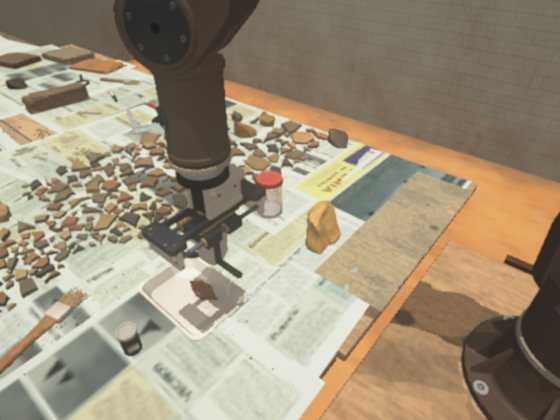

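View pics/top11.png

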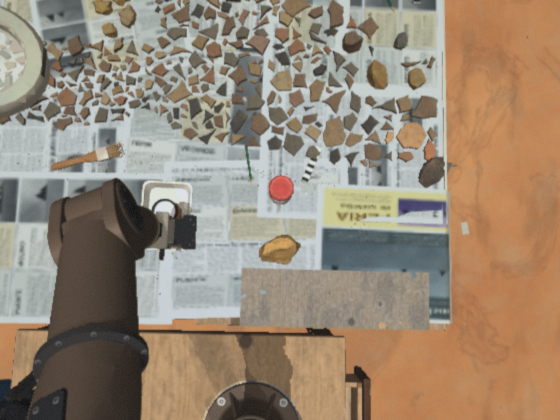

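Over the dish at (193,295), the lens is level and its glass is at (0.5475, 0.2177) in the top camera, about 2–3 mm to the −y side of the sherd. Can, jar and lump are unmoved. I'll shift +2.5 mm in y and lower to a 2 cm gap.

Run:
```python
from meas import *
np.set_printoptions(precision=4,suppress=True)
arm.move_l([.495,.2228,.06],max_speed=.1)
print(arm.move_l([.495,.2228,.016],max_speed=.04,until_force=4))
arm.sleep(.5)
print(arm.current_time(),arm.current_position(),arm.current_width(),arm.current_force())
meas('12')
for c in ('scene','top'):
    cv2.imwrite(f'pics/{c}12z.png',cv2.resize(cv2.imread(f'pics/{c}12.png')[(220 if c=="scene" else 165):(360 if c=="scene" else 285),100:260],None,fx=4.2,fy=4.2,interpolation=2))
```

```text
False
36.25 [0.495  0.2228 0.016 ] 0.010198394955905098 [ 0.7023  0.2102 -0.9653]
top 0.62 321
 glass rect [0.5573 0.217 ] 0.06158216670155525 0.03914085403084755 circ ((0.5478929877281189, 0.21946804225444794), 0.031045114621520042) slope,z [ 0.025  -0.0416  0.0436]
  lens_glass [(array([0.548 , 0.2239, 0.0443]), 0.63)]
  lens_grip []
  target_mid []
  can_mid []
scene 0.73 0
  lens_glass [(array([0.545 , 0.2249, 0.0364]), 0.62)]
  lens_grip [(array([ 0.5484,  0.2439, -0.0018]), 0.71), (array([0.4935, 0.2262, 0.0416]), 0.55)]
  target_mid [(array([0.5443, 0.2211, 0.008 ]), 0.5)]
  can_mid [(array([0.5456, 0.3786, 0.0287]), 0.56)]
```

View pics/scene12z.png

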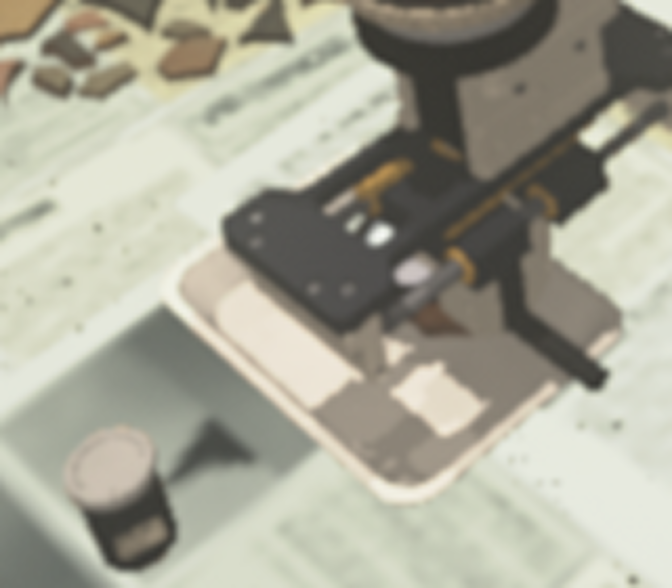

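View pics/top12z.png

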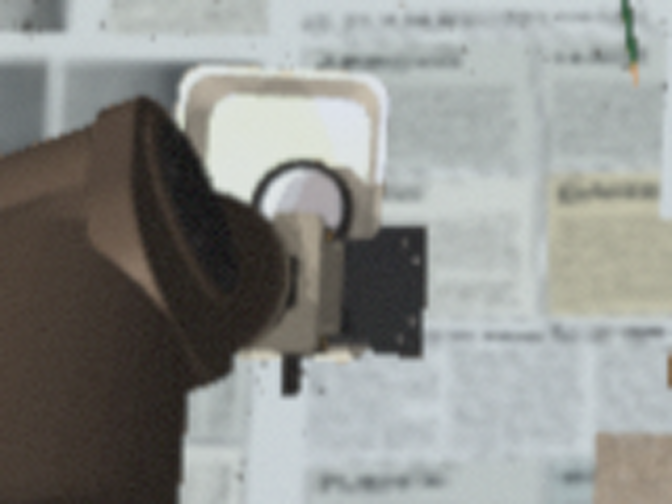

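The lens hangs free over the sherd. The glass measures (0.548, 0.2195–0.224) against the sherd's (0.548, 0.221), with the underside about 20 mm above the sherd top and a tilt under 3°. The can stands upright at crop (120,495). Handing in.

Run:
```python
from h import *
print(arm.current_width(), arm.job_done(), arm.current_time())
```

```text
the job is handed in; nothing more can be done
the job is handed in; nothing more can be done
```

I took the film can out of the dish and stood it on the table. I then carried the lens over the jar and lump and handed the job in with it held over the sherd, at about 36 s of the 64 s. `job_done()` gave no verdict.

**Grasp problem:** my first two tries at the lens handle closed on nothing. The real fingertips end about 23 mm short of the reported TCP. I found that from the depth map, confirmed it by touching the table under a force guard, and corrected for it. The same offset explains why I had gripped the can by its lid.

**Last checks before handing in:**

| Check | Reading |
|---|---|
| Can | upright, about 0.13 m from the dish centre, can_mid z 0.025–0.029 m |
| Glass centre over sherd centre | within about 4 mm |
| Lens underside above sherd top | about 20 mm |
| Tilt of the glass | under 3° |
| Lens handle | set along x; the sherd's long side measured within 2–3° of that |
| Grip | finger width 10.2 mm, steady |

- **Height readings:** the last can_mid height from the scene camera was 28.7 mm, close to the 29 mm limit. Earlier readings, with the can seen standing upright, were 25–26 mm, so I take that as detector noise.
- **Camera disagreement:** the two cameras differed by up to 5 mm in the glass's y position, still inside the 12 mm tolerance.
- **Final view:** the arm partly hid the sherd in the last scene view and the top camera no longer detected it. I saw no sign that the sherd or dish had moved.

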